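# Lay a blank down in the laser-marking jig and jog it to the index

## Task

Get the marking jig ready: first tip the aluminium blank that stands on the jig's slide over the low step, away from its bare end, so that it lies flat lengthwise on the raised pad with a broad face up. Then, using the black knob only (do not push the slide itself), turn it a little at a time until the slide's pointer lines up with the pointed index rider (not the square one) on the scale. Leave the other things on the table where they are.

Things in the scene. Friction and masses are not known exactly. Their poses are not given: they have to be found in the camera images.
- jig: marking jig fixed to the table: perforated aluminium plate, top 22 mm above the table, with a blue gearbox and knob, two rails with the slide, and a scale rail on its +x edge. Origin at table height; the plate spans -115..155 mm in jig x, -160..200 mm in jig y. Jig x points from the slide's bare end to the scale, jig y along the slide's travel towards the knob, z up
- carriage: the slide: steel plate 165 (x) x 84 mm (y), 10 mm thick, origin at its underside 32 mm above the table, axes parallel to the jig's. Driven by the knob, it moves only along jig y, 36 mm either way from mid-travel, where it starts straight above the jig's origin; pushed by itself it resists with 8 N. A dark pointer sticks out at its +x end
- step_edge (a point): middle of the top edge of the 6 mm step on the slide (slide x = -10 mm), 48 mm above the table, axes parallel to the jig's. To its -x lies the bare end (60 mm long, top 42 mm above the table); to its +x the raised dark steel pad (90 x 84 mm, top 48 mm above the table), closed at its far end by a fence 10 mm higher
- pointer_tip (a point): tip of the slide's dark pointer, 120 mm in +x and 0 in y from the slide's origin, 58 mm above the table; axes parallel to the jig's. It moves along jig y with the slide
- index_tip (a point): tip of the pointed index rider (26 mm wide dark steel, wedge towards the pointer, fine white line on top), fixed on the scale rail 3 mm beyond the pointer's path, 48 mm above the table, 14 to 25 mm to one or the other side of the pointer's start. Axes parallel to the jig's: aligned when both tips have the same jig y
- limit_block: square dark steel rider 24 x 24 mm with a round screw head on top, fixed on the scale rail on the other side of the pointer's start; plays no part
- blank_center (a point): centre of the loose aluminium blank, 36 (its x) x 50 (y) x 80 mm (z), 0.27 to 0.55 kg. It starts standing on the bare end, top 122 mm above the table, its +x face 1 to 6 mm from the step and parallel to it within 5 degrees, within 10 mm of the slide's middle in y. Lying on the pad its centre is 66 mm above the table, some 10 to 45 mm in +x from the slide's origin
- knob_grip (a point): point on the knob's vertical axis, 104 mm above the table, on the gearbox at the +y end of the jig: a good height to grip the bar. The black knob is a disc 48 mm across with an upright bar grip 46 mm long, 14 mm thick; the bar's upper end is 117 mm and its lower end 78 mm above the table. The point turns with the knob: its x axis runs along the bar
- knob (a joint): turn of the knob in rad, 0 at the start with the bar along jig x, + clockwise seen from above, range about 3.6 either way. Each + rad drives the slide and pointer 10 mm towards jig +y. It stays where it is left; it takes about 0.1 N m
- tray: empty grey plastic tray 130 x 170 x 35 mm, bystander, origin under its centre
- driver: screwdriver lying on the table, bystander
- jar: jar 56 mm across, 85 mm tall, bystander, origin under its centre
- mouse: black computer mouse 100 x 58 x 22 mm, bystander, origin under its centre
Not all that is in view belongs to the job. What is shaped like the part that bears blank_center but red or yellow is not meant.

How it is judged:
On the way, in this order (a step that is already met when the one before it is completed fails the run):
1. the blank lies flat on the slide's raised pad, broad face up (angle between blank_center's own z axis and vertical between 1.47 and 1.67 rad and x of blank_center in the frame of carriage between -0.005 and 0.055 m and y of blank_center in the frame of carriage between -0.03 and 0.03 m and z of blank_center in the frame of carriage between 0.03 and 0.0385 m and angle between the z axis of blank_center and the x axis of carriage, either way round below 0.3 rad), for 0.2 s.
2. the pointer is lined up with the pointed index (all of step 1 and y of pointer_tip in the frame of index_tip between -0.0025 and 0.0025 m), for 0.2 s.
At the end, for the whole second after the job is handed in: The blank lies on the pad, a 50 x 80 mm face up (long axis within 0.1 rad of level, 0.3 rad of slide x; centre -5 to 55 mm in x, within 30 mm in y of the slide origin, 62-70.5 mm above the table); pointer tip within 2.5 mm of the index tip along jig y; knob still (all of step 2 and velocity of joint knob between -0.05 and 0.05 rad/s); the robot touches nothing.
It fails at once if the slide itself is pushed (over 6 N) instead of being driven by the knob (contact force between any of the fingers, the arm and carriage above 6 N).
It fails at once if a bystander is moved more than 20 mm (distance of any of tray, driver, jar, mouse from where it was at the start of the episode above 0.02 m).
It also fails if it takes over 67 s, if anything falls off the work surface, if the arm or the gripper's body presses on something with over 40 N, if the wrist force passes 120 N, or if a joint passes its speed limit or range.

## Robot

A 6-joint arm with a two-finger parallel gripper is mounted at the origin on the work surface. World frame = base frame: x ahead of the robot, y to its left, z up, the work surface at z = 0. Lengths are in m, angles in rad, forces in N, time in s.
With the tool pointing down it reaches from about 0.4 to 0.825 m from the base axis. Payload 7 kg.
Tool frame: the origin (TCP) lies between the finger pads; the fingertips stand 8 mm ahead of it and the grasp point (between the pads) lies 11 mm behind it (arm.finger_overhang is the distance from the TCP to the fingertips, in m); z points along the fingers, y is the line along which they close (so a half turn about z gives the same grasp; the last joint's range is limited). The gripper opens to 88 mm and grips with 3 to 60 N. Pads are 19 mm wide; open, the fingers measure 130 mm over their backs; the gripper's body (78 mm by 193 mm) begins 47 mm behind the grasp point.
Start: joints at [-0.939, 0.359, 0.012, 0, -1.224, -0.288], TCP at [0.227, -0.635, 0.235] pointing down, gripper open.
Joint ranges: [-3.07, 3.07], [-1.43, 2.12], [-1.02, 1.25], [-3.03, 1.67], [-3.05, -0], [-3.03, 3.03]. Speed limits (rad/s): [2.39, 2.39, 3.01, 3.14, 3.14, 3.14].

## Interface

Orientations are given as [roll, pitch, yaw] about the fixed x, y, z axes, in that order (R = Rz(yaw) Ry(pitch) Rx(roll)).
In Python, from station import arm gives the robot as it stands.
- The arm moves only by the tool move_arm, never from a script. Its argument "rows" is text: rows parted by semicolons, each of 7 numbers parted by spaces: the turn, a rotation vector about the tool's x, y, z in degrees, then the shift along the tool's x, y, z in m, then the finger opening in m, from 0 to 0.0876. A call has 1 to 8 rows; each row shifts and turns the commanded pose from where the row before left it, along the tool's axes as they then stand; what a row does not reach is not made up. A row lasts 1/8 s, in which the tool goes at most 62.5 mm and 10.7 degrees, less where a joint would pass 70% of its speed; a pose out of reach is approached as far as the arm can. A call is refused whole if a number of a shift passes 0.0625 or a number of a turn 10.7, either way. A call with a gripper value outside its range is refused whole. The fingers move at their own pace and stop on an object; "squeeze" is the grip in N (left out, the last holds). Time passes only in rows, so rows that do not move let the fingers close. It gives the time, the measured TCP pose, the force, the opening and the grip force at its end, in the units of the state.
- arm.get_state(): the state, without advancing time (a new reading comes with each control period).
- arm.grab_frame(name): name is "side" or "top" or "wrist"; returns (picture, depth): 400x640x3 uint8, blue, green, red; 400x640 float32, m along the optical axis (not along the pixel's ray), 0 where there is no reading.
- arm.camera_model(name): a dict with "mtx" (3x3 intrinsics, pixels), "camera_from_world" (4x4, takes a point from world to camera coordinates); the wrist camera has in their place "mount" (4x4, takes a point from camera to tool coordinates, whose origin is the TCP and whose axes are the flange's). Camera axes: x right, y down, z forward; pixel columns grow to the right and rows downward; lengths in m; the calibration is good to about 2 mm. A picture is of the moment at which its call begins: read the wrist's pose just before it. camera_model takes no time and is no camera call.
- arm.job_done(): hands the job in; it is judged then, once.
The state is a dict: "t": time; "q": joint angles; "qd": joint speeds; "joint_efforts": joint torques, N m; "eef_pos": TCP position; "ee_rot": TCP orientation; "force": force on the tool from outside, world axes, zero at the start; "moment": the same for the moment, N m; "width": finger opening in m; "gripper_force": force on a finger pad.
Only numpy, scipy, OpenCV 4.12 (cv2) and the standard library are available. Lean on these libraries where they do the work, as an engineer would, in place of code of your own. Each camera call takes 0.05 s, during which the arm holds its last target. There are 200 camera calls.

## Working session

There is one attempt and no reset: what is moved stays moved. The work goes in short steps, Python scripts to look and compute and a tool call to move; the robot and the scene stay as the last step left them, time stands still between calls to the robot, and variables do not carry over. Pictures are saved under pics/ and viewed, at most 10 in all, crops included, and the job is handed in when it is done.

Besides the shell and the picture viewer there is one more tool, called after "Request:" in YAML: its name, and indented under it one key for each argument. move_arm: Moves the arm, as the interface text tells. Its arguments: {"type":"object","properties":{"rows":{"type":"string"},"squeeze":{"type":"number"}},"required":["rows"]}

```bash
mkdir -p pics; ls; cat > h.py <<'E'
import numpy as np, cv2
from station import arm
from scipy.spatial.transform import Rotation as R
def cam(name):
    m=arm.camera_model(name)
    return m
def ray(m,uv,z,T=None):
    K=np.array(m["mtx"]); 
    if T is None: T=np.linalg.inv(np.array(m["camera_from_world"]))
    d=T[:3,:3]@np.linalg.solve(K,[uv[0],uv[1],1.]); o=T[:3,3]
    return o+d*(z-o[2])/d[2]
def proj(m,p,T=None):
    C=np.array(m["camera_from_world"]) if T is None else np.linalg.inv(T)
    c=C[:3,:3]@np.array(p)+C[:3,3]; u=np.array(m["mtx"])@c; return u[:2]/u[2]
def wristT(s):
    T=np.eye(4); r=np.array(s["ee_rot"]); T[:3,:3]=R.from_euler("xyz",r).as_matrix() if r.shape==(3,) else r
    T[:3,3]=s["eef_pos"]; return T@np.array(arm.camera_model("wrist")["mount"])
E
python3 - <<'E'
from h import *
print(arm.get_state())
for n in("side","top"):
    p,d=arm.grab_frame(n); cv2.imwrite(f"pics/{n}0.png",p); np.save(f"{n}0.npy",d)
    m=cam(n); print(n,m["mtx"],np.linalg.inv(m["camera_from_world"]).round(3))
print(arm.camera_model("wrist"))
E
```

```text
pics
{'t': 0.0, 'q': array([-9.38902682e-01,  3.59376231e-01,  1.10810544e-02, -3.19446192e-04,
       -1.22411049e+00, -2.88140890e-01]), 'qd': array([-0.00115215, -0.00012293, -0.00054889, -0.0014553 , -0.00231671,
       -0.00097946]), 'joint_efforts': array([ 1.57056500e-03, -5.82719922e+01,  2.93049037e+01,  6.99721187e+00,
        6.69759684e-03, -1.57079594e-04]), 'eef_pos': array([ 0.22732727, -0.63507396,  0.23364476]), 'ee_rot': array([ 3.13996431e+00, -1.69445735e-04, -2.79794854e+00]), 'force': array([-0.56741748,  0.01733096,  0.3180368 ]), 'moment': array([0.04492911, 0.02975843, 0.09157914]), 'gripper_force': 0.0, 'width': 0.08766360670245274}
side [[495.23194408   0.         317.74883713]
 [  0.         495.23194408 203.84016682]
 [  0.           0.           1.        ]] [[-0.986 -0.113  0.12   0.346]
 [-0.165  0.633 -0.756  1.147]
 [ 0.01  -0.766 -0.643  1.074]
 [ 0.     0.     0.     1.   ]]
top [[415.84205575   0.         317.90395523]
 [  0.         415.84205575 196.14130711]
 [  0.           0.           1.        ]] [[ 0.017 -0.997  0.07   0.466]
 [-1.    -0.015  0.025 -0.002]
 [-0.024 -0.071 -0.997  1.185]
 [ 0.     0.     0.     1.   ]]
{'mtx': array([[289.41338401,   0.        , 316.93151134],
       [  0.        , 289.41338401, 195.74654585],
       [  0.        ,   0.        ,   1.        ]]), 'mount': array([[ 4.76916770e-05, -9.69253240e-01, -2.46065347e-01,
         6.56018610e-02],
       [ 9.99999609e-01, -1.71126815e-04,  8.67886848e-04,
         4.63652670e-04],
       [-8.83310518e-04, -2.46065292e-01,  9.69252852e-01,
        -1.50094369e-01],
       [ 0.00000000e+00,  0.00000000e+00,  0.00000000e+00,
         1.00000000e+00]])}
```

View pics/top0.png

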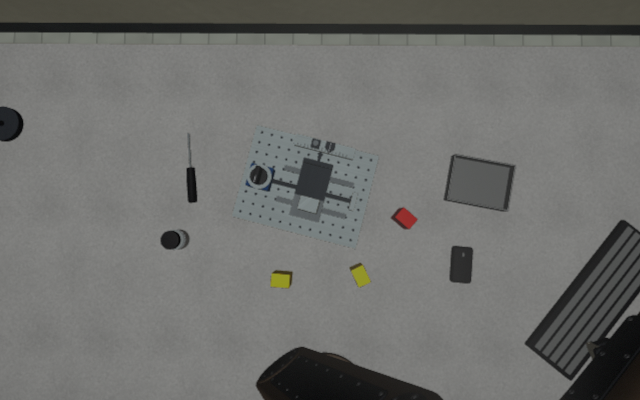

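View pics/side0.png

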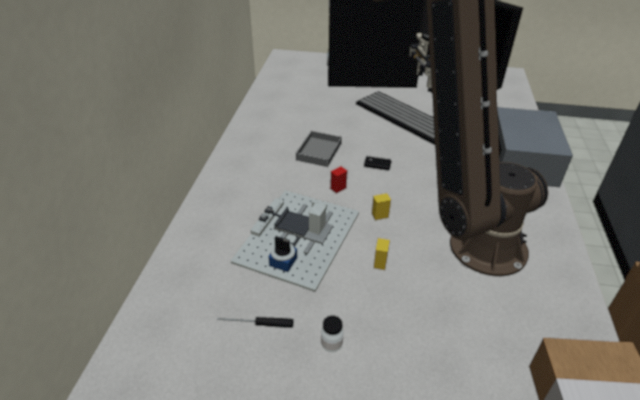

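The top view shows the jig around (306,186): grey blank at (308,205), dark pad at (314,178), knob at (259,176), and riders at (316,143) and (330,147). Possible look-alikes for the blank are red (405,218), yellow (281,280) and yellow (360,275). I pick the grey block on the slide and check it in a close crop.

```bash
python3 - <<'E'
from h import *
p=cv2.imread("pics/top0.png")
c=cv2.resize(p[118:258,225:385],None,fx=5,fy=4.28*5/4.28*1.0 if 0 else 4.2,interpolation=cv2.INTER_CUBIC)
c=cv2.resize(p[120:250,228:388],None,fx=4.6,fy=4.6,interpolation=cv2.INTER_CUBIC)
cv2.imwrite("pics/crop1.png",cv2.convertScaleAbs(c,alpha=1.5))
m=cam("top")
# plate mask: brighter & bluish vs table
b=p.astype(int); 
roi=np.zeros(p.shape[:2],np.uint8); roi[115:260,225:390]=255
hsv=cv2.cvtColor(p,cv2.COLOR_BGR2HSV); print(hsv[225,300],hsv[300,300],hsv[135,275])
mk=((b[:,:,0]-b[:,:,2]>6)&(roi>0)).astype(np.uint8)*255
mk=cv2.morphologyEx(mk,cv2.MORPH_CLOSE,np.ones((5,5)))
cs,_=cv2.findContours(mk,cv2.RETR_EXTERNAL,cv2.CHAIN_APPROX_NONE); k=max(cs,key=cv2.contourArea)
W=np.array([ray(m,q[0],.022)[:2] for q in k],np.float32)
print(cv2.minAreaRect(k)); r=cv2.minAreaRect(W); print(r, cv2.boxPoints(r))
E
```

```text
[ 86  18 113] [ 45   4 128] [ 93  19 133]
((305.2185974121094, 185.07876586914062), (126.589599609375, 95.37342071533203), 14.620874404907227)
((0.5795144438743591, 0.06358790397644043), (0.3555135130882263, 0.2688898742198944), 76.26081085205078) [[ 0.40669867 -0.07715166]
 [ 0.66789484 -0.14101371]
 [ 0.7523302   0.20432746]
 [ 0.49113405  0.26818952]]
```

View pics/crop1.png

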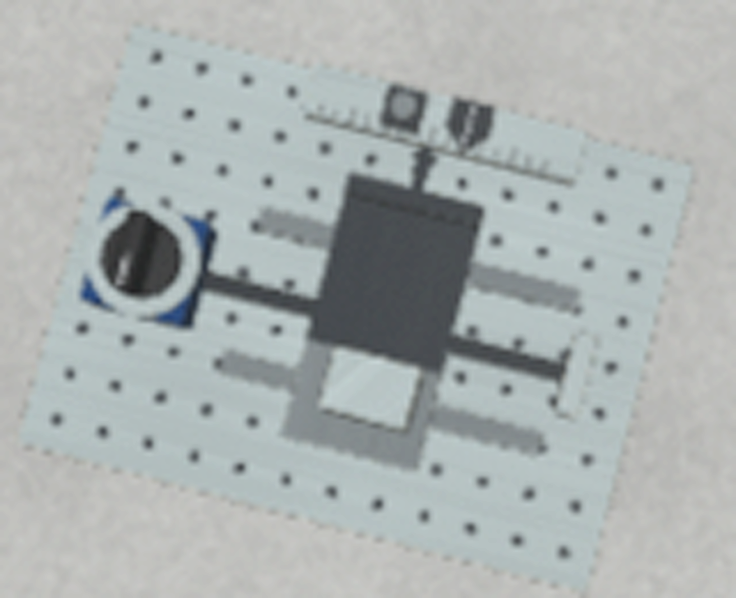

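The plate measures 0.3555 x 0.269 m, which matches the given size. The grey blank (crop 372,387) is the only metal block on the slide. The pointed rider is at crop (468,120), on the jig -y side, and the square one is at (404,107). Next I plan a move to a hover point.

```bash
cat >> h.py <<'E'
def pose(s=None):
    s=s or arm.get_state(); return np.array(s["eef_pos"]),R.from_euler("xyz",s["ee_rot"])
def rows(p,r,P,Q,n,dec=3):
    "n equal rows from pose (p,r) to (P,Q); shift in axes at row start"
    w=(r.inv()*Q).as_rotvec(); out=[]
    for i in range(n):
        rr=r*R.from_rotvec(w*i/n); t=rr.inv().apply((np.array(P)-p)/n)
        out.append(" ".join(f"{x:.1f}" for x in np.degrees(w/n))+" "+" ".join(f"{x:.4f}" for x in t)+" 0.0876")
    return "; ".join(out)
A=np.radians(-13.74)
JX=np.array([np.cos(A),np.sin(A),0]);JY=np.array([-np.sin(A),np.cos(A),0]);O=np.array([.5553,.0489,0])
def jig(w): d=np.array(w)-O; return np.array([d@JX,d@JY,w[2]])
def world(j): return O+j[0]*JX+j[1]*JY+np.array([0,0,j[2]])
def tool(tilt=0): # tool x=-JX, y=JY, z down; tilt>0 : body leans to +JX
    b=R.from_matrix(np.array([-JX,JY,[0,0,-1]]).T)
    return R.from_rotvec(np.radians(tilt)*JY)*b
E
python3 - <<'E'
from h import *
m=cam("top")
for n,c,z in[("blanktop",(372,387),.122),("knob",(142,255),.117),("ptr",(424,152),.058),("idx",(468,145),.048),("padc",(400,270),.048)]:
    w=ray(m,(228+c[0]/4.6,120+c[1]/4.6),z); print(n,w.round(4),jig(w).round(4))
p,r=pose(); P=world([-.02,.03,.33]); print(P)
print(rows(p,r,P,tool(),14))
E
```

```text
blanktop [0.5202 0.047  0.122 ] [-0.0336 -0.0101  0.122 ]
knob [0.5929 0.1784 0.117 ] [0.0058 0.1347 0.117 ]
ptr [0.6639 0.0216 0.058 ] [ 0.112  -0.0007  0.058 ]
idx [ 0.6702 -0.0045  0.048 ] [ 0.1243 -0.0246  0.048 ]
padc [0.5943 0.035  0.048 ] [ 0.0411 -0.0043  0.048 ]
[0.54299782 0.08279183 0.33      ]
0.0 -0.0 2.4 -0.0385 0.0407 -0.0068 0.0876; 0.0 -0.0 2.4 -0.0368 0.0423 -0.0068 0.0876; 0.0 -0.0 2.4 -0.0350 0.0438 -0.0068 0.0876; 0.0 -0.0 2.4 -0.0331 0.0452 -0.0068 0.0876; 0.0 -0.0 2.4 -0.0312 0.0465 -0.0068 0.0876; 0.0 -0.0 2.4 -0.0293 0.0478 -0.0068 0.0876; 0.0 -0.0 2.4 -0.0272 0.0490 -0.0068 0.0876; 0.0 -0.0 2.4 -0.0252 0.0500 -0.0068 0.0876; 0.0 -0.0 2.4 -0.0231 0.0510 -0.0068 0.0876; 0.0 -0.0 2.4 -0.0209 0.0520 -0.0069 0.0876; 0.0 -0.0 2.4 -0.0187 0.0528 -0.0069 0.0876; 0.0 -0.0 2.4 -0.0165 0.0535 -0.0069 0.0876; 0.0 -0.0 2.4 -0.0143 0.0542 -0.0069 0.0876; 0.0 -0.0 2.4 -0.0120 0.0547 -0.0069 0.0876
```

Request:
move_arm:
  rows: "0 0 2.4 -0.038 0.041 -0.007 0.0876; 0 0 2.4 -0.037 0.042 -0.007 0.0876; 0 0 2.4 -0.035 0.044 -0.007 0.0876; 0 0 2.4 -0.033 0.045 -0.007 0.0876; 0 0 2.4 -0.031 0.047 -0.007 0.0876; 0 0 2.4 -0.029 0.048 -0.007 0.0876; 0 0 2.4 -0.027 0.049 -0.007 0.0876; 0 0 2.4 -0.025 0.05 -0.007 0.0876"

```text
t: 1.1
eef_pos: [0.4069, -0.223, 0.2908]
ee_rot: [3.141, 0.0, -3.134]
force: [1.0, -0.2, -0.4]
width: 0.0879
gripper_force: 0.0
```

Request:
move_arm:
  rows: "0 0 2.4 -0.023 0.051 -0.007 0.0876; 0 0 2.4 -0.021 0.052 -0.007 0.0876; 0 0 2.4 -0.019 0.053 -0.007 0.0876; 0 0 2.4 -0.017 0.054 -0.007 0.0876; 0 0 2.4 -0.014 0.054 -0.007 0.0876; 0 0 2.4 -0.012 0.055 -0.007 0.0876; 0 0 0 0 0 0 0.0876"

```text
t: 1.98
eef_pos: [0.5441, 0.0865, 0.3316]
ee_rot: [-3.141, -0.001, 2.902]
force: [-0.6, -0.1, -0.1]
width: 0.0875
gripper_force: 0.0
```

```bash
python3 - <<'E'
from h import *
s=arm.get_state(); p,d=arm.grab_frame("wrist"); cv2.imwrite("pics/w1.png",p); np.save("w1.npy",d); T=wristT(s); np.save("w1T.npy",T)
print(s["t"],s["q"].round(3),s["eef_pos"].round(4),(pose(s)[1].as_matrix()).round(3),tool().as_matrix().round(3))
E
```

```text
1.975 [ 0.513  0.105 -0.102 -0.    -1.365 -2.324] [0.5441 0.0865 0.3316] [[-0.971  0.238 -0.001]
 [ 0.238  0.971 -0.   ]
 [ 0.001 -0.001 -1.   ]] [[-0.971  0.238  0.   ]
 [ 0.238  0.971  0.   ]
 [ 0.     0.    -1.   ]]
```

View pics/w1.png

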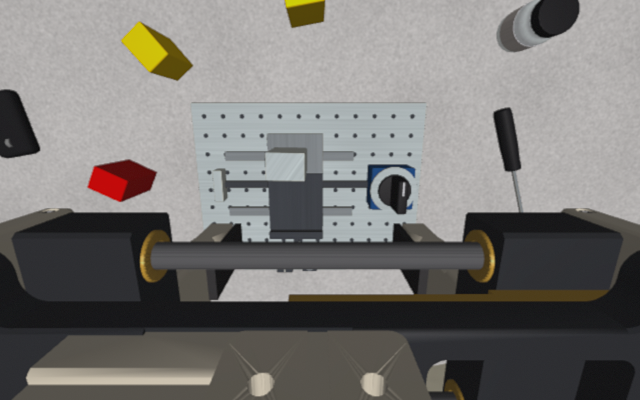

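The wrist view shows the blank's bright top at about (285,165), the pad at (297,205) and the knob at (395,190). I measure them from depth and rays.

```bash
python3 - <<'E'
from h import *
d=np.load("w1.npy");T=np.load("w1T.npy");m=arm.camera_model("wrist");K=np.array(m["mtx"])
v,u=np.mgrid[0:400,0:640]
P=np.stack([(u-K[0,2])/K[0,0]*d,(v-K[1,2])/K[1,1]*d,d],-1)@T[:3,:3].T+T[:3,3]
J=np.stack([(P[...,:3]-O)@JX,(P[...,:3]-O)@JY,P[...,2]],-1)
roi=(v<232)&(d>0)
def box(lo,hi,x,y,name):
    k=roi&(J[...,2]>lo)&(J[...,2]<hi)&(J[...,0]>x[0])&(J[...,0]<x[1])&(J[...,1]>y[0])&(J[...,1]<y[1])
    q=J[k]; r=cv2.minAreaRect(q[:,:2].astype(np.float32)); print(name,k.sum(),"z",np.median(q[:,2]).round(4),"rect",np.round(r[0],4),np.round(r[1],4),round(r[2],1), "mean",q[:,:2].mean(0).round(4),"min",q.min(0).round(4),"max",q.max(0).round(4))
box(.115,.13,(-.08,.02),(-.06,.06),"blank")
box(.108,.125,(-.04,.06),(.08,.2),"knobbar")
box(.044,.053,(-.02,.09),(-.06,.06),"pad")
box(.037,.0445,(-.08,-.01),(-.06,.06),"bare")
box(.017,.027,(-.14,.2),(-.2,.25),"plate")
E
```

```text
blank 1153 z 0.1216 rect [-0.0326 -0.0064] [0.036 0.05 ] 0.2 mean [-0.033  -0.0061] min [-0.0505 -0.0315  0.1169] max [-0.0145  0.0185  0.1246]
knobbar 403 z 0.1164 rect [0.0084 0.1452] [0.045  0.0143] 0.1 mean [0.0076 0.144 ] min [-0.0141  0.138   0.1081] max [0.0309 0.1524 0.1191]
pad 2807 z 0.0478 rect [0.03   0.0004] [0.084  0.0999] 89.7 mean [0.0373 0.0018] min [-0.0199 -0.0418  0.044 ] max [0.0798 0.0424 0.0524]
bare 1231 z 0.0418 rect [-0.0407  0.0004] [0.0839 0.0601] 90.0 mean [-0.0505  0.0107] min [-0.0708 -0.0415  0.039 ] max [-0.0107  0.0423  0.0445]
plate 18212 z 0.0218 rect [-0.0108  0.0203] [0.3599 0.2077] 90.0 mean [-0.0344  0.0183] min [-0.1147 -0.1597  0.0186] max [0.0931 0.2003 0.027 ]
```

```bash
cat >> h.py <<'E'
def tcp(G,tilt): q=tool(tilt); return world(G)+q.apply([0,0,.011]),q
E
python3 - <<'E'
from h import *
p,r=pose()
a=tcp([-.033,-.006,.19],-35); print(rows(p,r,*a,7)); b=tcp([-.033,-.006,.104],-35); print(rows(*a,*b,4))
E
```

```text
-0.0 -5.0 -0.0 0.0009 -0.0054 0.0215 0.0876; -0.0 -5.0 -0.0 0.0028 -0.0054 0.0214 0.0876; -0.0 -5.0 -0.0 0.0046 -0.0054 0.0210 0.0876; -0.0 -5.0 -0.0 0.0064 -0.0054 0.0206 0.0876; -0.0 -5.0 -0.0 0.0082 -0.0054 0.0199 0.0876; -0.0 -5.0 -0.0 0.0099 -0.0054 0.0191 0.0876; -0.0 -5.0 -0.0 0.0116 -0.0055 0.0182 0.0876
0.0 0.0 0.0 0.0123 0.0000 0.0176 0.0876; 0.0 0.0 0.0 0.0123 0.0000 0.0176 0.0876; 0.0 0.0 0.0 0.0123 0.0000 0.0176 0.0876; 0.0 0.0 0.0 0.0123 0.0000 0.0176 0.0876
```

Request:
move_arm:
  rows: "0 -5 0 0.001 -0.0054 0.0215 0.0876; 0 -5 0 0.003 -0.0054 0.0215 0.0876; 0 -5 0 0.0045 -0.0054 0.021 0.0876; 0 -5 0 0.0065 -0.0054 0.0205 0.0876; 0 -5 0 0.008 -0.0054 0.02 0.0876; 0 -5 0 0.01 -0.0054 0.019 0.0876; 0 -5 0 0.0115 -0.0055 0.018 0.0876; 0 0 0 0 0 0 0.0876"

```text
t: 3.02
eef_pos: [0.5353, 0.0194, 0.2216]
ee_rot: [3.131, 0.527, 2.93]
force: [-0.1, -0.5, -0.7]
width: 0.0878
gripper_force: 0.0
```

```bash
python3 - <<'E'
from h import *
s=arm.get_state(); p,r=pose(s); a=tcp([-.033,-.006,.19],-35); print(s["q"].round(3),jig(p).round(4),jig(a[0]).round(4),np.degrees((a[1].inv()*r).as_rotvec()).round(2))
b=tcp([-.033,-.006,.104],-35); print(rows(p,r,*b,5))
E
```

```text
[ 0.512 -0.134 -0.987  0.859 -0.443 -3.029] [-0.0124 -0.0334  0.2216] [-0.0267 -0.006   0.181 ] [-1.5   4.84 -1.34]
0.3 -1.0 0.3 0.0151 0.0053 0.0206 0.0876; 0.3 -1.0 0.3 0.0154 0.0054 0.0203 0.0876; 0.3 -1.0 0.3 0.0158 0.0054 0.0200 0.0876; 0.3 -1.0 0.3 0.0162 0.0054 0.0197 0.0876; 0.3 -1.0 0.3 0.0165 0.0055 0.0194 0.0876
```

The robot-side tilt runs into wrist limits. I'll grip at -10° tilt and swing to +55°.

```bash
python3 - <<'E'
from h import *
p,r=pose(); a=tcp([-.033,-.006,.18],-10); print(rows(p,r,*a,6)); 
E
```

```text
0.2 3.4 0.3 0.0070 0.0046 0.0061 0.0876; 0.2 3.4 0.3 0.0066 0.0046 0.0065 0.0876; 0.2 3.4 0.3 0.0063 0.0046 0.0069 0.0876; 0.2 3.4 0.3 0.0059 0.0046 0.0072 0.0876; 0.2 3.4 0.3 0.0055 0.0046 0.0075 0.0876; 0.2 3.4 0.3 0.0050 0.0046 0.0078 0.0876
```

Request:
move_arm:
  rows: "0.2 3.4 0.3 0.007 0.0046 0.006 0.0876; 0.2 3.4 0.3 0.0065 0.0046 0.0065 0.0876; 0.2 3.4 0.3 0.0065 0.0046 0.007 0.0876; 0.2 3.4 0.3 0.006 0.0046 0.007 0.0876; 0.2 3.4 0.3 0.0055 0.0046 0.0075 0.0876; 0.2 3.4 0.3 0.005 0.0046 0.008 0.0876; 0 0 0 0 0 0 0.0876"

```text
t: 3.9
eef_pos: [0.5256, 0.0545, 0.1693]
ee_rot: [3.14, 0.17, 2.901]
force: [0.5, -0.9, -0.5]
width: 0.0876
gripper_force: 0.0
```

```bash
python3 - <<'E'
from h import *
s=arm.get_state(); p,r=pose(s); a=tcp([-.033,-.006,.18],-10); print(s["q"].round(3),jig(p).round(4),jig(a[0]).round(4),np.degrees((a[1].inv()*r).as_rotvec()).round(2))
b=tcp([-.033,-.006,.104],-10); print(rows(p,r,*b,5))
E
```

```text
[ 0.561  0.08  -0.596  0.171 -0.783 -2.487] [-0.0302 -0.0017  0.1693] [-0.0311 -0.006   0.1692] [-0.09  0.28  0.04]
0.0 -0.1 -0.0 0.0027 -0.0009 0.0150 0.0876; 0.0 -0.1 -0.0 0.0028 -0.0009 0.0150 0.0876; 0.0 -0.1 -0.0 0.0028 -0.0009 0.0150 0.0876; 0.0 -0.1 -0.0 0.0028 -0.0009 0.0150 0.0876; 0.0 -0.1 -0.0 0.0028 -0.0009 0.0150 0.0876
```

Request:
move_arm:
  rows: "0 0 0 0.003 -0.001 0.015 0.0876; 0 0 0 0.003 -0.001 0.015 0.0876; 0 0 0 0.003 -0.001 0.015 0.0876; 0 0 0 0.003 -0.001 0.015 0.0876; 0 0 0 0.002 0 0.015 0.0876; 0 0 0 0 0 0 0.0876"

```text
t: 4.65
eef_pos: [0.5218, 0.0497, 0.0927]
ee_rot: [3.142, 0.17, 2.902]
force: [-0.2, 0.6, -0.2]
width: 0.0877
gripper_force: 0.0
```

Request:
move_arm:
  rows: "0 0 0 0 0 0 0.04; 0 0 0 0 0 0 0.04; 0 0 0 0 0 0 0.04; 0 0 0 0 0 0 0.04; 0 0 0 0 0 0 0.04; 0 0 0 0 0 0 0.04"
  squeeze: 30

```text
t: 5.4
eef_pos: [0.523, 0.0501, 0.0934]
ee_rot: [3.14, 0.171, 2.902]
force: [-2.0, -0.1, 2.7]
width: 0.0498
gripper_force: 29.9
```

```bash
python3 - <<'E'
from h import *
s=arm.get_state(); p,r=pose(s); G=jig(p-r.apply([0,0,.011])); print(s["q"].round(3),s["width"],s["gripper_force"],G.round(4))
b=G+[.002,0,.022]; B=tcp(b,-10); print(rows(p,r,*B,2))
c=np.array([.012,0,.135]);C=tcp(c,25); print(rows(*B,*C,6))
# final: block rot 65
t=np.radians(65); dx,dz=-.0327+.018-G[0],.042-G[2]
cr=np.array([dx*np.cos(t)+dz*np.sin(t),-dx*np.sin(t)+dz*np.cos(t)]); g=[-.006-cr[0],0,.0495-cr[1]]; print("corner",cr,"G",g)
print(rows(*C,*tcp(g,55),6))
E
```

```text
[ 0.552  0.171 -0.719  0.224 -0.57  -2.544] 0.04980747443543183 29.923246800899506 [-0.0336 -0.0065  0.1043]
0.0 -0.1 0.0 -0.0029 0.0000 -0.0107 0.0876; 0.0 -0.1 0.0 -0.0029 -0.0000 -0.0107 0.0876
0.0 5.8 0.0 -0.0064 0.0011 -0.0005 0.0876; 0.0 5.8 0.0 -0.0063 0.0011 -0.0011 0.0876; 0.0 5.8 0.0 -0.0061 0.0011 -0.0018 0.0876; 0.0 5.8 0.0 -0.0059 0.0011 -0.0024 0.0876; 0.0 5.8 0.0 -0.0056 0.0011 -0.0030 0.0876; 0.0 5.8 0.0 -0.0053 0.0011 -0.0035 0.0876
corner [-0.04844203 -0.04342105] G [np.float64(0.04244202534304047), 0, np.float64(0.09292104688339874)]
-0.0 5.0 -0.0 -0.0066 0.0000 0.0040 0.0876; -0.0 5.0 -0.0 -0.0070 0.0000 0.0034 0.0876; -0.0 5.0 -0.0 -0.0072 0.0000 0.0028 0.0876; -0.0 5.0 -0.0 -0.0074 0.0000 0.0021 0.0876; -0.0 5.0 -0.0 -0.0076 0.0000 0.0015 0.0876; -0.0 5.0 -0.0 -0.0077 0.0000 0.0008 0.0876
```

The blank is gripped at 50 mm, so I lift and swing.

Request:
move_arm:
  rows: "0 0 0 -0.003 0 -0.011 0.04; 0 0 0 -0.003 0 -0.011 0.04; 0 5.8 0 -0.0065 0.001 -0.0005 0.04; 0 5.8 0 -0.0065 0.001 -0.001 0.04; 0 5.8 0 -0.006 0.001 -0.002 0.04; 0 5.8 0 -0.006 0.001 -0.0025 0.04; 0 5.8 0 -0.0055 0.001 -0.003 0.04; 0 5.8 0 -0.0055 0.001 -0.0035 0.04"

```text
t: 6.4
eef_pos: [0.5638, 0.0468, 0.1264]
ee_rot: [3.138, -0.439, 2.904]
force: [0.8, -0.2, -4.6]
width: 0.0503
gripper_force: 29.9
```

```bash
python3 - <<'E'
from h import *
s=arm.get_state(); p,r=pose(s); G=jig(p-r.apply([0,0,.011])); print(s["q"].round(3),s["width"],G.round(4),np.degrees((tool().inv()*r).as_rotvec()).round(2))
print(rows(p,r,*tcp([.0424,0,.094],55),6))
E
```

```text
[ 0.277  0.529  0.032 -0.215 -1.463 -2.02 ] 0.05025337603078489 [ 0.0135 -0.      0.1363] [-0.16 25.14 -0.08]
0.0 5.0 0.0 -0.0065 -0.0000 0.0041 0.0876; 0.0 5.0 0.0 -0.0068 -0.0000 0.0035 0.0876; 0.0 5.0 0.0 -0.0071 -0.0000 0.0029 0.0876; 0.0 5.0 0.0 -0.0073 -0.0000 0.0023 0.0876; 0.0 5.0 0.0 -0.0075 -0.0000 0.0017 0.0876; 0.0 5.0 0.0 -0.0076 -0.0000 0.0010 0.0876
```

Request:
move_arm:
  rows: "0 5 0 -0.0065 0 0.004 0.04; 0 5 0 -0.007 0 0.0035 0.04; 0 5 0 -0.007 0 0.003 0.04; 0 5 0 -0.0075 0 0.0025 0.04; 0 5 0 -0.0075 0 0.0015 0.04; 0 5 0 -0.0075 0 0.001 0.04; 0 0 0 0 0 0 0.04"

```text
t: 7.28
eef_pos: [0.5871, 0.0402, 0.0845]
ee_rot: [3.14, -0.965, 2.903]
force: [0.2, 0.2, -5.3]
width: 0.0498
gripper_force: 30.0
```

```bash
python3 - <<'E'
from h import *
s=arm.get_state(); p,r=pose(s); G=jig(p-r.apply([0,0,.011])); print(s["q"].round(3),s["width"],G.round(4),np.degrees((tool().inv()*r).as_rotvec()).round(2))
p,d=arm.grab_frame("side"); c=p[170:300,220:380]; cv2.imwrite("pics/s2.png",cv2.resize(c,None,fx=4.6,fy=4.6,interpolation=cv2.INTER_CUBIC))
E
```

```text
[ 0.167  0.922  0.465 -0.369 -2.01  -1.974] 0.049841813968283064 [ 0.042  -0.0009  0.0908] [-4.000e-02  5.531e+01 -1.000e-02]
```

View pics/s2.png

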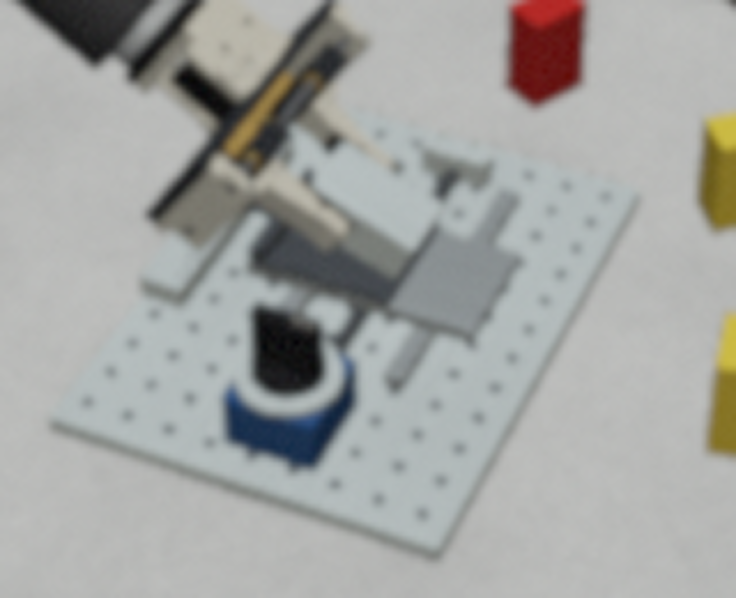

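The side crop shows the blank held tilted over the pad, with its lower edge at the step (400,270). I release it so it drops the last 25°, then retreat along the tool axis.

Request:
move_arm:
  rows: "0 0 0 0 0 0 0.0876; 0 0 0 0 0 0 0.0876; 0 0 0 0 0 0 0.0876; 0 0 0 0 0 0 0.0876; 0 0 0 0 0 0 0.0876"

```text
t: 7.95
eef_pos: [0.587, 0.0407, 0.087]
ee_rot: [3.139, -0.96, 2.904]
force: [0.4, 0.0, -1.0]
width: 0.0865
gripper_force: 0.0
```

Request:
move_arm:
  rows: "0 0 0 0 0 -0.02 0.0876; 0 0 0 0 0 -0.025 0.0876; 0 0 0 -0.01 0 -0.03 0.0876; 0 0 0 0 0 -0.03 0.0876; 0 0 0 0.01 0 -0.03 0.0876; 0 -5 0 0.03 0 -0.03 0.0876; 0 -8 0 0.03 0 -0.02 0.0876; 0 -8 0 0.03 0 -0.02 0.0876"

```text
t: 8.95
eef_pos: [0.6897, 0.015, 0.2767]
ee_rot: [3.141, -0.59, 2.902]
force: [0.7, 1.1, 0.5]
width: 0.0876
gripper_force: 0.0
```

```bash
python3 - <<'E'
from h import *
s=arm.get_state(); p,r=pose(s); print(s["q"].round(3),jig(p).round(4),np.degrees((tool().inv()*r).as_rotvec()).round(2))
print(rows(p,r,world([.008,.145,.18]),tool(),8))
im,d=arm.grab_frame("top"); c=im[120:250,228:388]; cv2.imwrite("pics/t3.png",cv2.convertScaleAbs(cv2.resize(c,None,fx=4.6,fy=4.6,interpolation=cv2.INTER_CUBIC),alpha=1.5))
E
```

```text
[ 0.171  0.745  0.729 -0.26  -2.09  -2.049] [ 0.1386 -0.001   0.2767] [-5.000e-02  3.379e+01 -2.000e-02]
0.0 -4.2 0.0 0.0068 0.0182 0.0191 0.0876; 0.0 -4.2 0.0 0.0082 0.0182 0.0186 0.0876; 0.0 -4.2 0.0 0.0096 0.0182 0.0179 0.0876; 0.0 -4.2 0.0 0.0109 0.0182 0.0172 0.0876; 0.0 -4.2 0.0 0.0121 0.0182 0.0163 0.0876; 0.0 -4.2 0.0 0.0133 0.0182 0.0154 0.0876; 0.0 -4.2 0.0 0.0144 0.0182 0.0144 0.0876; 0.0 -4.2 0.0 0.0154 0.0183 0.0133 0.0876
```

View pics/t3.png

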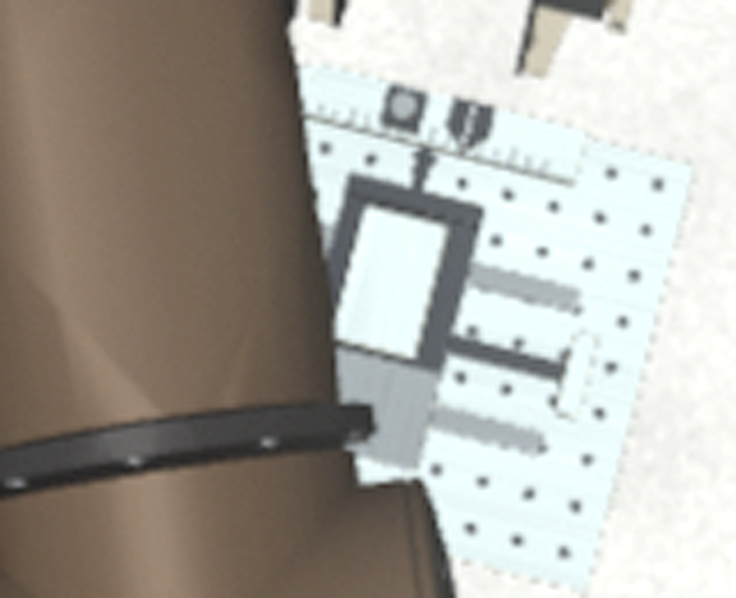

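The blank lies flat, lengthwise on the pad, around crop (395,285). Now I measure the pointer-to-index distance and go to the knob.

Request:
move_arm:
  rows: "0 -4.2 0 0.007 0.018 0.019 0.0876; 0 -4.2 0 0.008 0.018 0.0185 0.0876; 0 -4.2 0 0.0095 0.018 0.018 0.0876; 0 -4.2 0 0.011 0.018 0.017 0.0876; 0 -4.2 0 0.012 0.018 0.0165 0.0876; 0 -4.2 0 0.0135 0.0185 0.0155 0.0876; 0 -4.2 0 0.0145 0.0185 0.0145 0.0876; 0 -4.2 0 0.0155 0.0185 0.0135 0.0876"

```text
t: 10.0
eef_pos: [0.5955, 0.1889, 0.1805]
ee_rot: [3.139, -0.005, 2.902]
force: [0.3, 0.4, -0.0]
width: 0.0875
gripper_force: 0.0
```

```bash
cat >> h.py <<'E'
def idx(im):
    "dark profiles of the riders and the pointer in the jig frame"
    m=cam("top"); g=cv2.cvtColor(im,cv2.COLOR_BGR2GRAY)
    def warp(z,x0,x1,y0,y1,st=.0005):
        xs=np.arange(x0,x1,st);ys=np.arange(y0,y1,st)
        uv=np.array([[proj(m,world([x,y,z])) for y in ys] for x in xs],np.float32)
        return xs,ys,cv2.remap(g,uv[...,0],uv[...,1],cv2.INTER_LINEAR).astype(float)
    def cen(w,ys,lo=None):
        f=np.clip(w.max()-25-w,0,None).sum(0); return (f*ys).sum()/f.sum(), f
    out={}
    for n,z,x0,x1,y0,y1 in [("square",.05,.134,.15,0.0,.045),("pointed",.05,.134,.15,-.05,-.002),("tip",.048,.123,.128,-.05,-.002)]:
        xs,ys,w=warp(z,x0,x1,y0,y1); c,f=cen(w,ys); on=ys[f>f.max()/2]; out[n]=(round(c,4),round(on.min(),4),round(on.max(),4))
    xs,ys,w=warp(.058,.098,.113,-.05,.03); c,f=cen(w,ys); on=ys[f>f.max()/2]; out["pointer"]=(round(c,4),round(on.min(),4),round(on.max(),4))
    return out
E
python3 - <<'E'
from h import *
print(idx(cv2.imread("pics/top0.png")))
s=arm.get_state(); p,r=pose(s); print(s["q"].round(3),jig(p).round(4),np.degrees((tool().inv()*r).as_rotvec()).round(2))
T=wristT(s); im,d=arm.grab_frame("wrist");K=np.array(arm.camera_model("wrist")["mtx"])
v,u=np.mgrid[0:400,0:640]
P=np.stack([(u-K[0,2])/K[0,0]*d,(v-K[1,2])/K[1,1]*d,d],-1)@T[:3,:3].T+T[:3,3]
J=np.stack([(P-O)@JX,(P-O)@JY,P[...,2]],-1)
def rep(n,lo,hi,x,y):
    k=(d>0)&(J[...,2]>lo)&(J[...,2]<hi)&(abs(J[...,0]-x)<.06)&(abs(J[...,1]-y)<.035); print(n,k.sum())
    if k.sum()>30: print(np.median(J[k][:,2]).round(4),cv2.minAreaRect(J[k][:,:2].astype(np.float32)))
rep("knob",.11,.122,.008,.145); rep("blank",.08,.09,.03,0)
print(rows(p,r,world([.008,.145,.093]),tool(),4))
E
```

```text
{'square': (np.float64(0.0192), np.float64(0.0085), np.float64(0.031)), 'pointed': (np.float64(-0.0207), np.float64(-0.0325), np.float64(-0.009)), 'tip': (np.float64(-0.0218), np.float64(-0.0265), np.float64(-0.02)), 'pointer': (np.float64(-0.0014), np.float64(-0.0045), np.float64(0.004))}
[ 0.616  0.317 -0.174 -0.006 -1.081 -2.423] [0.0058 0.1456 0.1805] [-0.13  0.3  -0.02]
knob 992
0.1165 ((0.008942644111812115, 0.14525893330574036), (0.04534882307052612, 0.013444298878312111), 0.3487194776535034)
blank 2064
0.0837 ((0.01838458701968193, 0.0009331554174423218), (0.054428793489933014, 0.05052093416452408), 0.532663106918335)
0.0 -0.1 0.0 -0.0007 -0.0002 0.0219 0.0876; 0.0 -0.1 0.0 -0.0006 -0.0002 0.0219 0.0876; 0.0 -0.1 0.0 -0.0006 -0.0002 0.0219 0.0876; 0.0 -0.1 0.0 -0.0006 -0.0002 0.0219 0.0876
```

Request:
move_arm:
  rows: "0 0 0 -0.001 0 0.022 0.0876; 0 0 0 -0.001 0 0.022 0.0876; 0 0 0 -0.001 0 0.022 0.0876; 0 0 0 0 0 0.0215 0.0876; 0 0 0 0 0 0 0.0876"

```text
t: 10.68
eef_pos: [0.5972, 0.187, 0.0913]
ee_rot: [-3.14, -0.01, 2.902]
force: [0.2, 0.9, 0.1]
width: 0.0876
gripper_force: 0.0
```

Request:
move_arm:
  rows: "0 0 0 0 0 0 0.005; 0 0 0 0 0 0 0.005; 0 0 0 0 0 0 0.005; 0 0 0 0 0 0 0.005; 0 0 0 0 0 0 0.005; 0 0 0 0 0 0 0.005; 0 0 0 0 0 0 0.005; 0 0 0 0 0 0 0.005"
  squeeze: 20

```text
t: 11.68
eef_pos: [0.5984, 0.1878, 0.0929]
ee_rot: [3.14, -0.007, 2.902]
force: [-0.4, 4.1, -0.9]
width: 0.0142
gripper_force: 20.0
```

Request:
move_arm:
  rows: "0 0 -5 0 0 0 0.005; 0 0 -5 0 0 0 0.005; 0 0 -5 0 0 0 0.005; 0 0 -5 0 0 0 0.005; 0 0 -5 0 0 0 0.005; 0 0 -5 0 0 0 0.005; 0 0 0 0 0 0 0.005"

```text
t: 12.55
eef_pos: [0.5983, 0.1874, 0.0929]
ee_rot: [3.137, -0.006, -2.858]
force: [1.0, -2.3, -0.5]
width: 0.0138
gripper_force: 20.0
```

```bash
python3 - <<'E'
from h import *
s=arm.get_state(); p,r=pose(s); print(s["q"].round(3),jig(p).round(4),np.degrees((tool().inv()*r).as_rotvec()).round(2),s["moment"].round(2))
im,d=arm.grab_frame("top"); print(idx(im))
E
```

```text
[ 0.611  0.404 -0.265 -0.008 -0.906 -1.893] [0.0089 0.1447 0.0929] [ -0.16   0.41 -30.  ] [-0.87 -0.35  0.1 ]
{'square': (np.float64(0.0193), np.float64(0.0085), np.float64(0.031)), 'pointed': (np.float64(-0.0207), np.float64(-0.0325), np.float64(-0.0085)), 'tip': (np.float64(-0.0217), np.float64(-0.0265), np.float64(-0.0165)), 'pointer': (np.float64(-0.0052), np.float64(-0.01), np.float64(-0.0005))}
```

The knob drives the slide as expected: 30° gave about 5 mm. I turn further to about 105°.

Request:
move_arm:
  rows: "0 0 -6 0 0 0 0.005; 0 0 -6 0 0 0 0.005; 0 0 -6 0 0 0 0.005; 0 0 -6 0 0 0 0.005; 0 0 -6 0 0 0 0.005; 0 0 -6 0 0 0 0.005; 0 0 -6 0 0 0 0.005"

```text
t: 13.48
eef_pos: [0.5988, 0.1869, 0.0929]
ee_rot: [3.135, -0.002, -2.123]
force: [3.1, -5.3, -1.6]
width: 0.0138
gripper_force: 20.0
```

Request:
move_arm:
  rows: "0 0 -6 0 0 0 0.005; 0 0 -6 0 0 0 0.005; 0 0 -6 0 0 0 0.005; 0 0 -6 0 0 0 0.005; 0 0 -6 0 0 0 0.005; 0 0 -3 0 0 0 0.005; 0 0 0 0 0 0 0.005"

```text
t: 14.35
eef_pos: [0.5993, 0.1868, 0.093]
ee_rot: [3.136, 0.002, -1.55]
force: [5.3, -5.2, -2.5]
width: 0.014
gripper_force: 20.0
```

```bash
python3 - <<'E'
from h import *
s=arm.get_state(); p,r=pose(s); print(s["q"].round(3),jig(p).round(4),np.degrees((tool().inv()*r).as_rotvec()).round(2),s["moment"].round(2))
im,d=arm.grab_frame("top"); print(idx(im)); c=im[130:195,280:360]; cv2.imwrite("pics/t4.png",cv2.convertScaleAbs(cv2.resize(c,None,fx=9,fy=9,interpolation=cv2.INTER_CUBIC),alpha=1.5))
E
```

```text
[ 0.61   0.405 -0.265 -0.006 -0.904 -0.585] [0.01   0.1444 0.093 ] [  -0.35    0.2  -104.94] [-2.19 -2.26  0.03]
{'square': (np.float64(0.0194), np.float64(0.0085), np.float64(0.031)), 'pointed': (np.float64(-0.0207), np.float64(-0.033), np.float64(-0.0085)), 'tip': (np.float64(-0.0217), np.float64(-0.0265), np.float64(-0.0165)), 'pointer': (np.float64(-0.0163), np.float64(-0.0245), np.float64(-0.015))}
```

View pics/t4.png

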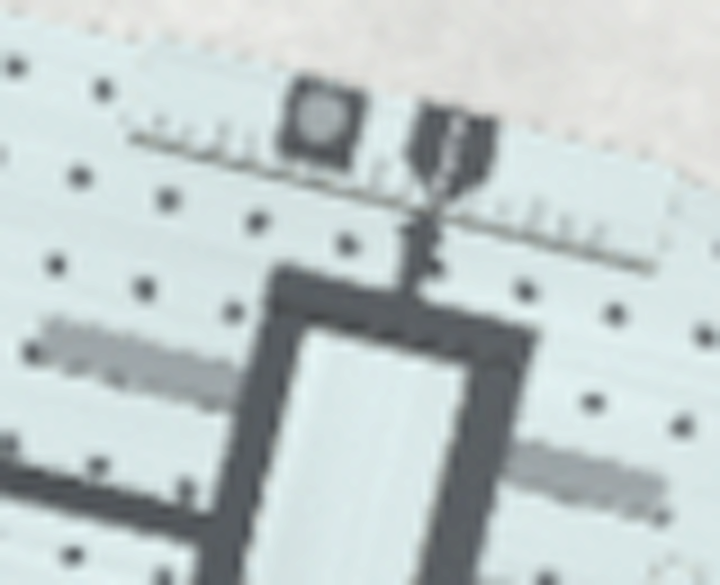

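The crop shows the pointer (430,212) slightly short of the pointed rider's tip (~442,200). The square rider is at (322,118). About 2.3 mm remains, so I turn 13° more.

Request:
move_arm:
  rows: "0 0 -4 0 0 0 0.005; 0 0 -4 0 0 0 0.005; 0 0 -3 0 0 0 0.005; 0 0 -2 0 0 0 0.005; 0 0 0 0 0 0 0.005; 0 0 0 0 0 0 0.005"

```text
t: 15.15
eef_pos: [0.5995, 0.1869, 0.0929]
ee_rot: [3.137, 0.004, -1.324]
force: [6.8, -5.2, -2.6]
width: 0.0136
gripper_force: 20.0
```

Request:
move_arm:
  rows: "0 0 0 0 0 0 0.05; 0 0 0 0 0 0 0.0876; 0 0 0 0 0 0 0.0876; 0 0 0 0 0 0 0.0876; 0 0 0 0 0 -0.03 0.0876; 0 0 0 0 0 -0.05 0.0876; 0 0 0 0 0 -0.05 0.0876; 0 0 0 0 0 -0.05 0.0876"

```text
t: 16.15
eef_pos: [0.5993, 0.1871, 0.2747]
ee_rot: [3.136, 0.005, -1.322]
force: [1.7, -0.8, -0.0]
width: 0.0857
gripper_force: 0.0
```

```bash
python3 - <<'E'
from h import *
s=arm.get_state(); p,r=pose(s); print(jig(p).round(4),np.degrees((tool().inv()*r).as_rotvec()).round(2))
im,d=arm.grab_frame("top"); print(idx(im)); cv2.imwrite("pics/top5.png",im)
T=wristT(s); im,d=arm.grab_frame("wrist"); m=arm.camera_model("wrist"); cv2.imwrite("pics/w5.png",im); np.save("w5.npy",d); np.save("w5T.npy",T)
for j in ([.12,-.0205,.058],[.123,-.0205,.048],[.01,0,.084]): print(j,proj(m,world(j),T).round(0))
E
```

```text
[0.0099 0.1447 0.2747] [  -0.49    0.17 -118.02]
{'square': (np.float64(0.0194), np.float64(0.0085), np.float64(0.031)), 'pointed': (np.float64(-0.0207), np.float64(-0.033), np.float64(-0.0085)), 'tip': (np.float64(-0.0217), np.float64(-0.0265), np.float64(-0.0165)), 'pointer': (np.float64(-0.0173), np.float64(-0.026), np.float64(-0.0175))}
[0.12, -0.0205, 0.058] [298.  -2.]
[0.123, -0.0205, 0.048] [296.   0.]
[0.01, 0, 0.084] [379.  62.]
```

View pics/w5.png

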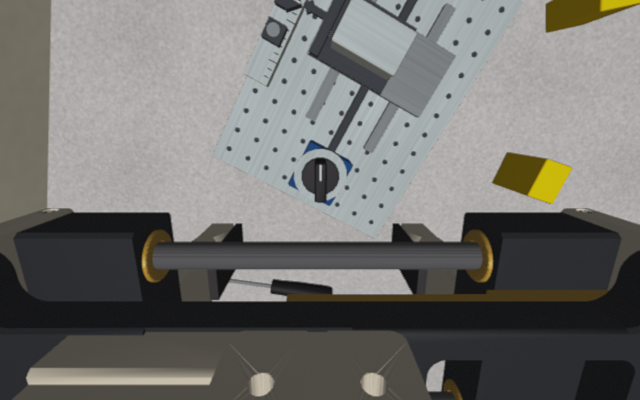

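The target sits at the upper image edge (298,0). I move 0.13 m along tool x to get a closer look at the two tips.

Request:
move_arm:
  rows: "0 0 0 0.04 0 0 0.0876; 0 0 0 0.045 0 0.01 0.0876; 0 0 0 0.045 0 0.02 0.0876; 0 0 0 0 0 0 0.0876; 0 0 0 0 0 0 0.0876"

```text
t: 16.88
eef_pos: [0.6315, 0.0612, 0.2423]
ee_rot: [3.136, 0.005, -1.322]
force: [-0.1, -0.7, 0.5]
width: 0.0875
gripper_force: 0.0
```

```bash
python3 - <<'E'
from h import *
s=arm.get_state(); T=wristT(s); im,d=arm.grab_frame("wrist"); m=arm.camera_model("wrist")
q=proj(m,world([.122,-.0205,.053]),T); print(q, s["t"])
u,v=int(q[0]),int(q[1]); x0,y0=max(u-50,0),max(v-37,0); c=im[y0:y0+75,x0:x0+100]; print(x0,y0)
cv2.imwrite("pics/w6.png",cv2.resize(c,None,fx=8,fy=8,interpolation=cv2.INTER_CUBIC))
np.save("w6T.npy",T); np.save("w6d.npy",d)
# scaled axes reference
for n,j in (("P",[.12,-.0205,.058]),("P-",[.10,-.0205,.058]),("I",[.123,-.0205,.048])): print(n,((proj(m,world(j),T)-[x0,y0]+.5)*8).round(0))
E
```

```text
[297.27454873 118.26465318] 16.875
247 81
P [417. 309.]
P- [544. 378.]
I [402. 299.]
```

View pics/w6.png

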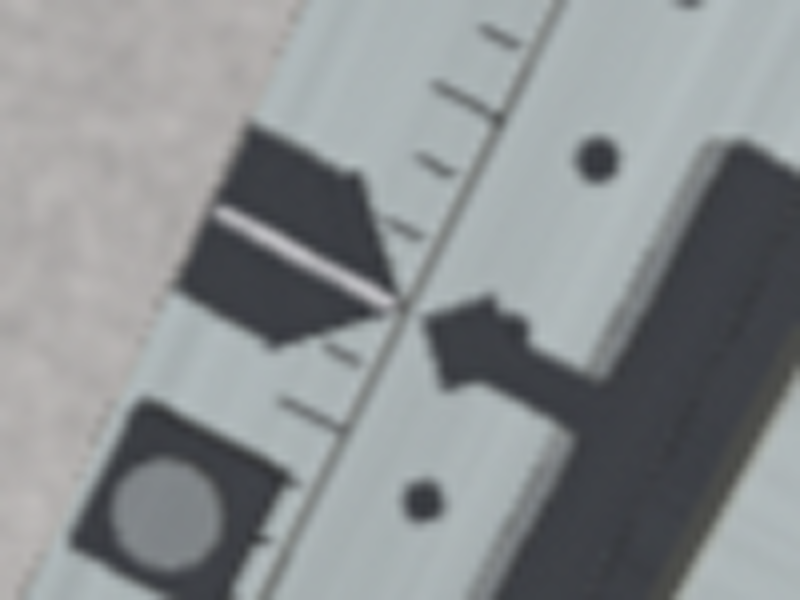

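The tips sit almost opposite each other: pointer tip at crop (425,320), index tip at (398,306). I compute the jig y of each.

```bash
python3 - <<'E'
from h import *
T=np.load("w6T.npy"); m=arm.camera_model("wrist")
for n,c,z in(("ptr tip",(425,320),.058),("ptr shaft",(575,398),.058),("idx tip",(398,306),.048),("idx line start",(218,211),.048)):
    print(n,jig(ray(m,(247+c[0]/8-.5,81+c[1]/8-.5),z,T)).round(4))
s=arm.get_state(); im,d=arm.grab_frame("wrist"); K=np.array(m["mtx"]); v,u=np.mgrid[0:400,0:640]
P=np.stack([(u-K[0,2])/K[0,0]*d,(v-K[1,2])/K[1,1]*d,d],-1)@T[:3,:3].T+T[:3,3]; J=np.stack([(P-O)@JX,(P-O)@JY,P[...,2]],-1)
k=(d>0)&(abs(J[...,2]-.084)<.006)&(abs(J[...,0]-.03)<.06)&(abs(J[...,1]+.02)<.04)&(v<230)
print(k.sum(),np.median(J[k][:,2]),cv2.minAreaRect(J[k][:,:2].astype(np.float32)))
E
```

```text
ptr tip [ 0.1183 -0.0197  0.058 ]
ptr shaft [ 0.0948 -0.0201  0.058 ]
idx tip [ 0.1231 -0.0194  0.048 ]
idx line start [ 0.1516 -0.019   0.048 ]
3462 0.0835626101479601 ((0.03216831386089325, -0.020468661561608315), (0.07980966567993164, 0.05007437989115715), 0.34603121876716614)
```

The pointer is within about 1 mm of the index. The blank is level, with its centre at x 32 mm and its top at 83.6 mm. Handing in.

```bash
python3 -c "
from station import arm
print(arm.job_done())"
```

```text
the job is handed in; nothing more can be done
None
```

The job is handed in, with no verdict returned: the blank lies flat and lengthwise on the raised pad, the knob alone brought the pointer to within about 1 mm of the pointed index, and the gripper is clear.

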